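# Set the programme switches of a glass-wash dosing box

### The job

Set the dosing box for stemmed glasses: it is the grey box with the round dial, not the one with the square cover. Counting its three slide switches from the dial end, the first and second must be on and the third off; on is towards the raised metal rail along the box's long edge. Slide each wrong one fully over to its other end and let go.

Things in the scene. Friction and masses are not known exactly. Their poses are not given: they have to be found in the camera images.
- dosing_box: grey box fixed to the bench, 130 (x) x 210 (y) x 55 mm tall, origin under its centre, z up, yaw within 0.4 rad. On top: dial 44 mm wide, 17 high, at y +75; three switches in a row along y; rail 8 mm wide, 6 high, along the +x edge (x 51 to 59), the on side, farther from the robot. A like box with a square cover is not meant. Glasses up to 121 mm tall stand near; a 190 mm bottle farther off.
- sw1 (a joint): m, slide of the first switch, nearest the dial: upright black tab, 10 (along x) x 12 x 30 mm tall, top 85 mm above the bench. In dosing_box's frame its centre is at y +20 mm, x = -15 mm + value: 0 = off, 0.030 = on (rail end). Slides straight between end stops at about 1.5 N, no spring, stays where left. Starts off or within 5 mm of that.
- sw2 (a joint): m, slide of the second, middle switch: upright black tab, 10 (along x) x 12 x 30 mm tall, top 85 mm above the bench. In dosing_box's frame its centre is at y -25 mm, x = -15 mm + value: 0 = off, 0.030 = on (rail end). Slides straight between end stops at about 1.5 N, no spring, stays where left. Starts on or within 4 mm of that.
- sw3 (a joint): m, slide of the third switch, farthest from the dial: upright black tab, 10 (along x) x 12 x 30 mm tall, top 85 mm above the bench. In dosing_box's frame its centre is at y -70 mm, x = -15 mm + value: 0 = off, 0.030 = on (rail end). Slides straight between end stops at about 1.5 N, no spring, stays where left. Starts on or within 5 mm of that.

How it is judged:
By the outcome, as a careful person would: the job done as asked, in the order asked, and still so for the second after the job is handed in, with the robot touching nothing.
It also fails if it takes over 42 s, if anything falls off the work surface, if the arm or the gripper's body presses on something with over 40 N, if the wrist force passes 120 N, or if a joint passes its speed limit or range.

### The arm

A 7-joint arm with a two-finger parallel gripper is mounted at the origin on the work surface. World frame = base frame: x ahead of the robot, y to its left, z up, the work surface at z = 0. Lengths are in mm, angles in rad, forces in N, time in s.
With the tool pointing down it reaches from about 400 to 875 mm from the base axis. Payload 6.5 kg.
Tool frame: the origin (TCP) lies on the centre line of the jaws, within the pads' length; the fingertips stand 19 mm ahead of it and the grasp point (between the pads) is the TCP (manip.tips_ahead is the distance from the TCP to the fingertips, in mm); z points along the fingers, y is the direction in which the jaws open and shut (so a half turn about z gives the same grasp; the last joint's range is limited). The gripper opens to 88 mm and grips with 3 to 60 N. Pads are 18 mm wide; open, the fingers measure 123 mm over their backs; the gripper's body (75 mm by 187 mm) begins 45 mm behind the grasp point.
Start: joints at [-1.282, 0.536, -0.004, 1.538, 0.003, 1.067, -0.071], TCP at [225.806, 609.509, 257.716] pointing down, gripper open.
Joint ranges: [-2.7, 2.7], [-0.37, 2.16], [-1.27, 1.26], [0.24, 2.4], [-1.31, 4.45], [0.19, 1.91], [-2.76, 2.76]. Speed limits (rad/s): [2.39, 2.39, 3.14, 3.14, 3.14, 3.14, 3.14].

### API

Orientations are given as a unit quaternion [x, y, z, w].
In Python, from bench import manip, eyes, order, spot_in, trace, mark_of gives the robot as it stands.
- The arm moves only by the shell command python3 -m inch 'ROWS' [FORCE]. ROWS is JSON, a list of rows, each a list of 3 entries, a list of its own where there are three numbers: the opening in per cent of the stroke, from 0 (shut) to 100 (fully open), then the shift along the tool's x, y, z in cm, then the turn, a rotation vector about the tool's x, y, z in units of 5 degrees (1.0 is 5 degrees). A call has exactly 10 rows; each row shifts and turns the commanded pose from where the row before left it, along the tool's axes as they then stand; what a row does not reach is not made up. A row lasts 1/8 s, in which the tool goes at most 62.5 mm and 10.7 degrees, less where a joint would pass 70% of its speed; a pose out of reach is approached as far as the arm can. A call with a gripper value outside its range is refused whole. The fingers move at their own pace and stop on an object; FORCE is the grip in N (left out, the last holds). Time passes only in rows, so rows that do not move let the fingers close, or fill a call up. It gives the time, the measured TCP pose, the force and the opening at its end, in the units of the state.
- manip.state(): the state, without advancing time (a new reading comes with each control period).
- eyes.capture(name): name is "side" or "top" or "wrist"; returns the picture (420x560x3 uint8, red, green, blue); there is no depth.
- eyes.get_calibration(name): a dict with "fx", "fy", "cx", "cy" (pixels), "rvec" (rotation vector, rad) and "tvec" (3), from world to camera coordinates, as OpenCV has them. Camera axes: x right, y down, z forward; pixel columns grow to the right and rows downward; lengths in mm; the calibration is good to about 2 mm. A picture is of the moment at which its call begins: read the wrist's pose just before it. get_calibration takes no time and is no camera call; for the wrist camera it gives the pose at the moment of the call.
- order.sign_off(): hands the job in, once; it reports no verdict.
Trained networks look in the newest picture that a camera, given by its name, has taken for a name from the list of things; names that differ only in an ending like _2 or _b are one class to them, and where a whole thing is asked for, a point or a joint stands for the part that bears it (a point fixed in the world has none). Each returns a list of dicts, best first, with "score" (0 to 1); they miss things now and then, are a little off and sometimes report something else, mostly with a low value. They report only what shows in the picture. A call takes as long as a camera call.
- spot_in(thing, camera): "rect" ([left, top, right, bottom] in pixels, round what is visible of it).
- trace(thing, camera): "region" (420x560 bool, what is visible of it) and "rect" ([left, top, right, bottom] in pixels, round what is visible of it).
- mark_of(thing, camera): "at" ([column, row] in pixels: a listed point, or the origin of a listed thing).
The state is a dict: "time": time; "q": joint angles; "joint_vel": joint speeds; "joint_torque": joint torques, N m; "position": TCP position; "tool_rot": TCP orientation; "contact_force": force on the tool from outside, world axes, zero at the start; "moment": the same for the moment, N m; "finger_gap": opening from 0.0 (shut) to 1.0 (fully open).
Only numpy, scipy, OpenCV 4.12 (cv2) and the standard library are available. Lean on these libraries where they do the work, as an engineer would, in place of code of your own. Each camera call takes 0.05 s, during which the arm holds its last target. There are 200 camera calls.

## Working session

There is one attempt and no reset: what is moved stays moved. The work goes in short steps, Python scripts to look and compute and a shell command to move; the robot and the scene stay as the last step left them, time stands still between calls to the robot, and variables do not carry over. Pictures are saved under pics/ and viewed, about 8 in all and at most 12, crops included, and the job is handed in when it is done.

```bash
mkdir -p pics; ls
python3 - <<'E'
from bench import manip, eyes, spot_in, trace, mark_of
import cv2
s=manip.state(); print(s['time'],s['position'],s['tool_rot'],manip.tips_ahead)
for c in ('side','top'):
    im=eyes.capture(c); cv2.imwrite(f'pics/{c}0.png',cv2.cvtColor(im,cv2.COLOR_RGB2BGR))
    print(c,{k:eyes.get_calibration(c)[k] for k in('fx','cx','cy','rvec','tvec')})
    for n in ('dosing_box','sw1','sw2','sw3'):
        print(n,[(round(d['score'],2),d['at']) for d in mark_of(n,c)[:3]],[(round(d['score'],2),d['rect']) for d in spot_in(n,c)[:3]])
E
```

```text
pics
0.0 [225.629803   608.96602044 256.84085203] [ 1.76411794e-01  9.84316073e-01 -8.61528556e-04 -6.45939658e-05] 19.0
side {'fx': 416.85713119389453, 'cx': 279.1653011539461, 'cy': 211.77428066871718, 'rvec': array([ 2.17287244, -0.55431048,  0.26648563]), 'tvec': array([-459.2451426 ,  201.99055641,  634.90847192])}
dosing_box [(0.72, [237.0, 184.9])] [(0.92, [198.5, 138.8, 274.2, 215.7])]Traceback (most recent call last):
  File "<stdin>", line 8, in <module>
ValueError: it knows: dosing_box
```

Run:
```python
from bench import manip, eyes, spot_in, trace, mark_of
import cv2
for c in ('side','top'):
    im=eyes.capture(c); cv2.imwrite(f'pics/{c}0.png',cv2.cvtColor(im,cv2.COLOR_RGB2BGR))
    print(c,{k:eyes.get_calibration(c)[k] for k in('fx','cx','cy','rvec','tvec')})
    for f in (mark_of,spot_in):
      for n in ('dosing_box','sw1','sw2','sw3'):
        try: print(n,[(round(d['score'],2),d.get('at',d.get('rect'))) for d in f(n,c)[:3]])
        except ValueError as e: print(f.__name__,n,e)
```

```text
side {'fx': 416.85713119389453, 'cx': 279.1653011539461, 'cy': 211.77428066871718, 'rvec': array([ 2.17287244, -0.55431048,  0.26648563]), 'tvec': array([-459.2451426 ,  201.99055641,  634.90847192])}
dosing_box [(0.59, [236.6, 183.3])]
call sw1 it knows: dosing_box
call sw2 it knows: dosing_box
call sw3 it knows: dosing_box
dosing_box [(0.79, [200.0, 136.9, 272.8, 213.7])]
sw1 [(0.55, [239.5, 163.1, 247.8, 181.1]), (0.44, [224.0, 144.7, 228.1, 159.8])]
sw2 [(0.55, [239.5, 163.1, 247.8, 181.1]), (0.44, [224.0, 144.7, 228.1, 159.8])]
sw3 [(0.55, [239.5, 163.1, 247.8, 181.1]), (0.44, [224.0, 144.7, 228.1, 159.8])]
top {'fx': 532.1648835509153, 'cx': 275.8399076283199, 'cy': 208.19144264471117, 'rvec': array([ 2.17719066, -2.22905321,  0.07712337]), 'tvec': array([ -30.03155024,  525.25615332, 1144.92963639])}
dosing_box [(0.62, [155.3, 214.2])]
call sw1 it knows: dosing_box
call sw2 it knows: dosing_box
call sw3 it knows: dosing_box
dosing_box [(0.87, [94.5, 176.9, 207.7, 252.3])]
sw1 [(0.66, [157.7, 200.2, 166.6, 214.4]), (0.42, [178.9, 206.7, 189.3, 216.6])]
sw2 [(0.66, [157.7, 200.2, 166.6, 214.4]), (0.42, [178.9, 206.7, 189.3, 216.6])]
sw3 [(0.66, [157.7, 200.2, 166.6, 214.4]), (0.42, [178.9, 206.7, 189.3, 216.6])]
```

View pics/side0.png

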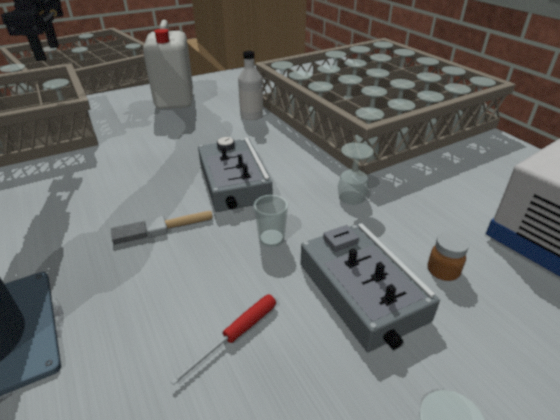

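View pics/top0.png

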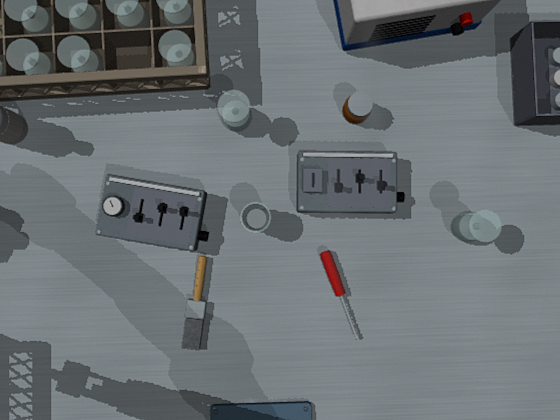

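The side view shows the dial box at about (235,172), and the square-cover box at (365,280) is the decoy. In the top view the dial is at (113,206), with sw1 at about (139,215), sw2 at (162,207) and sw3 at (183,211). I'll zoom both views in one picture.

Run:
```python
import cv2,numpy as np
a=cv2.imread('pics/top0.png')[165:260,85:220]; b=cv2.imread('pics/side0.png')[130:220,190:285]
a=cv2.resize(a,None,fx=5,fy=5,interpolation=cv2.INTER_CUBIC)[:, :]
b=cv2.resize(b,None,fx=5,fy=5,interpolation=cv2.INTER_CUBIC)
for im,x0,y0 in((a,85,165),(b,190,130)):
    for x in range(0,im.shape[1],50): cv2.putText(im,str(x0+x//5),(x,8),0,.3,(0,255,255)); cv2.line(im,(x,10),(x,14),(0,255,255))
    for y in range(0,im.shape[0],50): cv2.putText(im,str(y0+y//5),(0,y+4),0,.3,(0,255,255))
cv2.imwrite('pics/ta.png',a); cv2.imwrite('pics/sb.png',b)
```

```text
(no output)
```

View pics/ta.png

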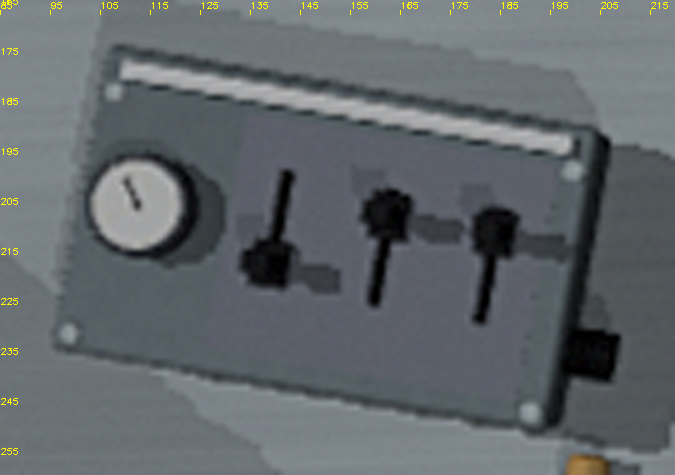

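View pics/sb.png

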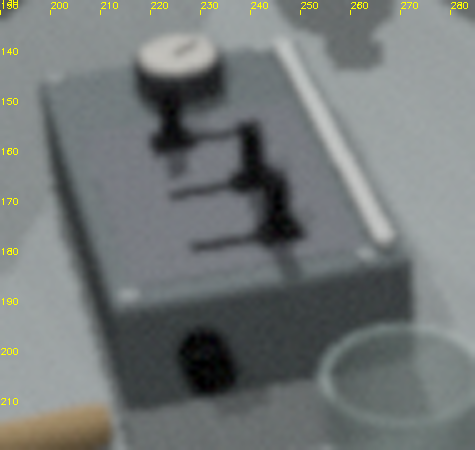

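Crops of both views: the top-face corners, the dial and the black tabs are clear. sw1 is off, sw2 and sw3 are at the rail end. Next I fit the pose, leaving the height of the top face free as a check.

```bash
cat > h.py <<'E'
import numpy as np,cv2
from bench import manip,eyes
from scipy.spatial.transform import Rotation as R
from scipy.optimize import least_squares
def proj(P,c):
    k=c if isinstance(c,dict) else eyes.get_calibration(c)
    K=np.array([[k['fx'],0,k['cx']],[0,k['fy'],k['cy']],[0,0,1.]])
    return cv2.projectPoints(np.array(P,float).reshape(-1,3),np.array(k['rvec'],float),np.array(k['tvec'],float),K,None)[0][:,0]
def box(p,L):
    L=np.array(L,float); c,s=np.cos(p[2]),np.sin(p[2])
    return np.c_[p[0]+c*L[:,0]-s*L[:,1],p[1]+s*L[:,0]+c*L[:,1],L[:,2]]
def tooldelta(T):
    "shift in tool axes (cm) from now to world T, yaw-jaw info"
    s=manip.state(); r=R.from_quat(s['tool_rot'])
    return r.inv().apply(np.array(T)-s['position'])/10
E
python3 - <<'E'
from h import *
C=[(65,105),(65,-105),(-65,105),(-65,-105)]
ot=np.array([(108,174.4),(203.4,191.4),(97,234.4),(194.6,250)])-.4
os_=np.array([(247,138),(272,182.4),(198.4,147),(213,192.4)])-.4
def res(p,each=False):
    P=box(p,[(a,b,p[3]) for a,b in C]); return np.r_[proj(P,'top')-ot,proj(P,'side')-os_].ravel()
f=least_squares(res,[500,200,0,55],loss='soft_l1');p=f.x
print(p,f.fun.reshape(-1,2).round(1).tolist())
g=least_squares(lambda q:res([*q,55]),p[:3]);print(g.x)
p=[*g.x]
print('dial',proj(box(p,[(0,75,72)]),'top'),proj(box(p,[(0,75,72)]),'side'))
for n,y,o in(('sw1',20,(138.6,217.4)),('sw2',-25,(162.4,207.6)),('sw3',-70,(183.8,211.2))):
    q=least_squares(lambda v:(proj(box(p,[(v[0],y+v[1],80)]),'top')-np.array(o)+.4).ravel(),[0,0]).x
    print(n,'joint mm',q[0]+15,'y err',q[1],box(p,[(q[0],y,85)])[0])
s=manip.state();print(R.from_quat(s['tool_rot']).as_matrix().round(3).tolist())
np.save('p.npy',p)
E
```

```text
[ 5.20446525e+02  2.21926501e+02 -1.87061955e-01  5.23630726e+01] [[-1.4, -0.6], [1.9, -1.3], [-1.6, 0.5], [0.2, 1.2], [1.4, 0.4], [1.0, 0.2], [-1.7, -0.7], [-0.4, 1.1]]
[ 5.20042401e+02  2.20700349e+02 -1.87359139e-01]
dial [[112.69375675 205.82300669]] [[224.44620978 140.54596796]]
sw1 joint mm 0.9003779558886489 y err -2.5902305971825195 [509.91482687 242.97660481  85.        ]
sw2 joint mm 28.575661149120386 y err -1.9137106256116645 [528.72385981 193.60919066  85.        ]
sw3 joint mm 28.447312538980967 y err -1.2702525898806565 [520.21583672 149.42061729  85.        ]
[[-0.938, 0.347, 0.0], [0.347, 0.938, 0.0], [-0.0, 0.0, -1.0]]
```

The fit is consistent: free top height 52 mm against the stated 55, dial reprojected within 1 px, and joints at about 1, 28.5 and 28.5 mm. So sw1 and sw3 are wrong. I'll push with the closed fingers, jaw axis along the box's y. First move: turn, then travel high to behind sw1.

```bash
python3 -m inch '[[0,[0,0,0],[0,0,-1.91]],[0,[-4,-3.86,0],[0,0,0]],[0,[-4,-3.86,0],[0,0,0]],[0,[-4,-3.86,0],[0,0,0]],[0,[-4,-3.86,0],[0,0,0]],[0,[-4,-3.86,0],[0,0,0]],[0,[-4,-3.86,0],[0,0,0]],[0,[-4,-3.86,0],[0,0,0]],[0,[-4,-3.86,0],[0,0,0]],[0,[0,0,0],[0,0,0]]]' 10
cat >> h.py <<'E'
def inbox():
    p=np.load('p.npy'); s=manip.state(); d=s['position']-[p[0],p[1],0]; r=R.from_euler('z',p[2])
    print('t',s['time'],'box xyz',r.inv().apply(d).round(1),'F',np.round(s['contact_force'],1),'gap',s['finger_gap'])
    print('tool axes in box',(r.inv()*R.from_quat(s['tool_rot'])).as_matrix().round(3).tolist())
E
python3 - <<'E'
from h import *
inbox()
im=eyes.capture('wrist'); k=eyes.get_calibration('wrist'); p=np.load('p.npy')
im=cv2.cvtColor(im,cv2.COLOR_RGB2BGR)
for L in [(65,105,55),(65,-105,55),(-65,105,55),(-65,-105,55),(0,75,72),(-15,20,85),(15,-25,85),(15,-70,85)]:
    u=proj(box(p,[L]),k)[0]; print(L,u.round(0)); cv2.circle(im,(int(u[0]),int(u[1])),3,(0,0,255),1)
cv2.imwrite('pics/w1.png',im)
E
```

```text
time: 2.0
position: [485.2, 241.5, 258.0]
tool_rot: [0.098, 0.995, -0.001, 0.001]
contact_force: [-0.6, 0.0, 0.0]
finger_gap: 0.005
t 2.0 box xyz [-38.1  13.9 258. ] F [-0.6  0.   0. ] gap 0.00492028525355744
tool axes in box [[-1.0, 0.009, 0.002], [0.009, 1.0, -0.001], [-0.002, -0.001, -1.0]]
(65, 105, 55) [368. 288.]
(65, -105, 55) [157. 289.]
(-65, 105, 55) [378. 158.]
(-65, -105, 55) [143. 159.]
(0, 75, 72) [344. 233.]
(-15, 20, 85) [283. 222.]
(15, -25, 85) [232. 254.]
(15, -70, 85) [181. 255.]
```

View pics/w1.png

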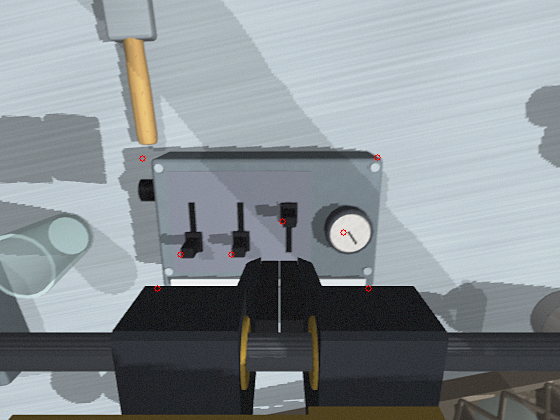

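The wrist view shows the box with a few pixels' offset from my prediction: dial seen at (350,233) against (344,233) predicted. I'll zoom in and refit.

Run:
```python
from h import *
im=eyes.capture('wrist'); k=eyes.get_calibration('wrist')
print(k, (-R.from_rotvec(k['rvec']).inv().apply(k['tvec'])).round(0))
np.save('kw.npy',k)
a=cv2.cvtColor(im,cv2.COLOR_RGB2BGR)[140:290,135:400]; a=cv2.resize(a,None,fx=3,fy=3,interpolation=cv2.INTER_CUBIC)
for x in range(0,a.shape[1],60): cv2.putText(a,str(135+x//3),(x,8),0,.3,(0,0,255)); cv2.line(a,(x,10),(x,14),(0,0,255))
for y in range(0,a.shape[0],60): cv2.putText(a,str(140+y//3),(0,y+4),0,.3,(0,0,255))
cv2.imwrite('pics/w2.png',a)
```

```text
{'fx': 369.3239098649927, 'fy': 369.3239098649927, 'cx': 278.9203084806402, 'cy': 212.43598412731342, 'rvec': array([-2.23630355, -1.84970498, -0.27507519]), 'tvec': array([-332.70874188, -449.99604317,  265.53521888])} [410. 260. 385.]
```

View pics/w2.png

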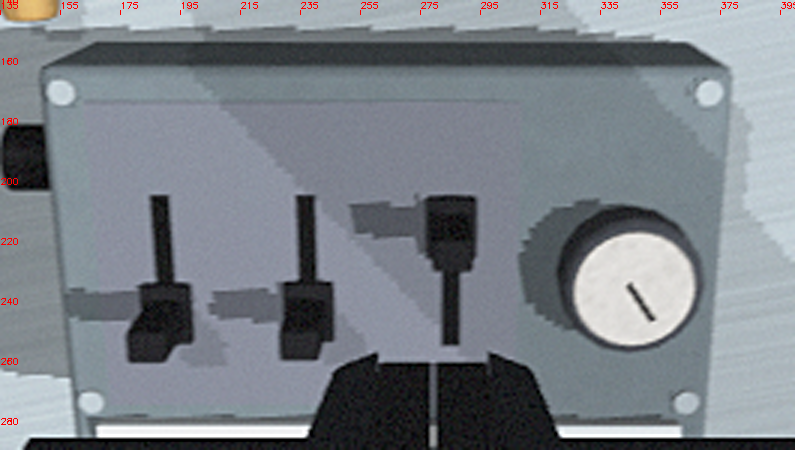

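Run:
```python
from h import *
k=np.load('kw.npy',allow_pickle=True).item()
C=[(65,105,55),(65,-105,55),(-65,105,55),(-65,-105,55),(0,75,72)]
ot=np.array([(108,174.4),(203.4,191.4),(97,234.4),(194.6,250),(112.6,205.8)])-.4
os_=np.array([(247,138),(272,182.4),(198.4,147),(213,192.4),(225.4,138)])-.4
W=[(-65,105,55),(-65,-105,55),(0,75,72)]
ow=np.array([(378,162),(149.5,162),(346.5,237)])-.3
def res(p,w):
    r=[]
    if 't' in w:r+=[proj(box(p,C),'top')-ot]
    if 's' in w:r+=[proj(box(p,C),'side')-os_]
    if 'w' in w:r+=[proj(box(p,W),k)-ow]
    return np.concatenate(r).ravel()
for w in('t','s','w','tsw'):
    f=least_squares(res,[520,220,-.187],args=(w,),loss='soft_l1');print(w,f.x.round(3),f.fun.reshape(-1,2).round(1).tolist())
    for n,y,o in(('sw1',20,(285.,230)),('sw2',-25,(235.5,259.5)),('sw3',-70,(183.5,260))):
        q=least_squares(lambda v:(proj(box(f.x,[(v[0]+5,y+v[1],85)]),k)-np.array(o)+.3).ravel(),[0,0]).x
        print(n,'joint mm',(q[0]+15).round(1),'y err',q[1].round(1))
p=f.x; np.save('p.npy',p)
inbox=__import__('h').inbox; inbox()
```

```text
t [ 5.20258e+02  2.20931e+02 -1.91000e-01] [[-1.1, -0.8], [2.3, -1.1], [-1.6, 0.4], [0.3, 1.5], [0.4, 0.2]]
sw1 joint mm 0.4 y err 3.1
sw2 joint mm 28.1 y err 4.6
sw3 joint mm 28.7 y err 3.7
s [ 5.20495e+02  2.20791e+02 -1.92000e-01] [[1.8, -0.3], [1.0, -0.5], [-1.4, -1.5], [-0.6, 0.3], [-0.2, 2.9]]
sw1 joint mm 0.1 y err 3.2
sw2 joint mm 27.8 y err 4.7
sw3 joint mm 28.5 y err 3.8
w [ 5.22588e+02  2.24492e+02 -1.89000e-01] [[2.5, 0.2], [-3.3, 0.1], [0.0, -0.1]]
sw1 joint mm -1.2 y err -0.8
sw2 joint mm 26.4 y err 0.6
sw3 joint mm 26.9 y err -0.3
tsw [ 5.21929e+02  2.22930e+02 -1.89000e-01] [[-2.2, -1.5], [1.3, -2.0], [-2.5, -0.3], [-0.6, 0.7], [-0.6, -0.5], [1.8, -0.8], [1.3, -1.2], [-1.3, -2.0], [-0.2, -0.4], [-0.1, 2.4], [0.7, -0.2], [-5.1, -0.3], [-1.8, -0.5]]
sw1 joint mm -0.8 y err 0.8
sw2 joint mm 26.8 y err 2.3
sw3 joint mm 27.3 y err 1.3
t 2.1 box xyz [-43.3  15.7 257.8] F [-0.9  1.1 -0.1] gap 0.00670287395948853
tool axes in box [[-1.0, 0.0, -0.0], [0.0, 1.0, 0.0], [0.0, 0.0, -1.0]]
```

```bash
python3 -m inch '[[0,[0,0.4,4],[0,0,0]],[0,[0,0,4],[0,0,0]],[0,[0,0,4],[0,0,0]],[0,[0,0,3],[0,0,0]],[0,[0,0,1],[0,0,0]],[0,[0,0,1],[0,0,0]],[0,[0,0,0],[0,0,0]],[0,[0,0,0],[0,0,0]],[0,[0,0,0],[0,0,0]],[0,[0,0,0],[0,0,0]]]'
python3 -c "from h import *;inbox()"
```

```text
time: 3.35
position: [483.4, 250.4, 88.1]
tool_rot: [0.094, 0.996, 0.0, 0.0]
contact_force: [0.2, 0.4, 0.2]
finger_gap: 0.004
t 3.35 box xyz [-43.   19.7  88.1] F [0.2 0.4 0.2] gap 0.004261456513495493
tool axes in box [[-1.0, -0.001, 0.001], [-0.001, 1.0, 0.0], [-0.001, 0.0, -1.0]]
```

Now push sw1 toward the rail (tool −x) 4.2 cm, just short of the expected end, and read the force.

```bash
python3 -m inch '[[0,[-0.6,0,0],[0,0,0]],[0,[-0.6,0,0],[0,0,0]],[0,[-0.6,0,0],[0,0,0]],[0,[-0.6,0,0],[0,0,0]],[0,[-0.6,0,0],[0,0,0]],[0,[-0.5,0,0],[0,0,0]],[0,[-0.4,0,0],[0,0,0]],[0,[-0.3,0,0],[0,0,0]],[0,[0,0,0],[0,0,0]],[0,[0,0,0],[0,0,0]]]'
python3 -c "from h import *;inbox()"
```

```text
time: 4.6
position: [524.8, 242.5, 87.9]
tool_rot: [0.094, 0.996, 0.0, 0.0]
contact_force: [0.5, -0.3, 0.3]
finger_gap: 0.003
t 4.6 box xyz [-0.8 19.8 87.9] F [ 0.5 -0.3  0.3] gap 0.0032052102676629023
tool axes in box [[-1.0, -0.001, 0.001], [-0.001, 1.0, 0.0], [-0.001, 0.0, -1.0]]
```

```bash
python3 -m inch '[[0,[-0.1,0,0],[0,0,0]],[0,[-0.1,0,0],[0,0,0]],[0,[-0.1,0,0],[0,0,0]],[0,[0,0,0],[0,0,0]],[0,[0,0,0],[0,0,0]],[0,[0,0,0],[0,0,0]],[0,[0,0,0],[0,0,0]],[0,[0,0,0],[0,0,0]],[0,[0,0,0],[0,0,0]],[0,[0,0,0],[0,0,0]]]'
python3 - <<'E'
from h import *
inbox()
im=eyes.capture('top'); im2=eyes.capture('side')
a=cv2.resize(im[165:260,85:220],None,fx=3,fy=3,interpolation=2); b=cv2.resize(im2[130:220,190:285],None,fx=4,fy=4,interpolation=2)
c=np.zeros((360,a.shape[1]+b.shape[1],3),np.uint8); c[:a.shape[0],:a.shape[1]]=a; c[:b.shape[0],a.shape[1]:]=b
cv2.imwrite('pics/c3.png',c[:,:,::-1])
E
```

```text
time: 5.85
position: [527.4, 241.8, 87.7]
tool_rot: [0.094, 0.996, -0.0, 0.0]
contact_force: [-0.7, -0.2, 0.6]
finger_gap: 0.003
t 5.85 box xyz [ 1.8 19.6 87.7] F [-0.7 -0.2  0.6] gap 0.003268542252955209
tool axes in box [[-1.0, -0.001, 0.0], [-0.001, 1.0, -0.0], [-0.0, -0.0, -1.0]]
```

View pics/c3.png

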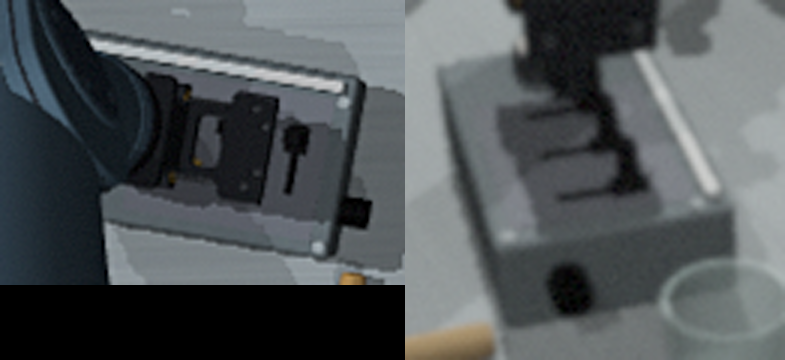

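The side view shows all three tabs at the rail end, in line. There is no end-stop force yet, so I'll keep creeping until it rises.

```bash
python3 -m inch '[[0,[-0.1,0,0],[0,0,0]],[0,[-0.1,0,0],[0,0,0]],[0,[-0.1,0,0],[0,0,0]],[0,[0,0,0],[0,0,0]],[0,[0,0,0],[0,0,0]],[0,[0,0,0],[0,0,0]],[0,[0,0,0],[0,0,0]],[0,[0,0,0],[0,0,0]],[0,[0,0,0],[0,0,0]],[0,[0,0,0],[0,0,0]]]'
python3 -c "from h import *;inbox()"
```

```text
time: 7.2
position: [527.7, 241.7, 87.4]
tool_rot: [0.093, 0.996, -0.001, -0.002]
contact_force: [-8.4, 1.6, 6.4]
finger_gap: 0.006
t 7.2 box xyz [ 2.1 19.5 87.4] F [-8.4  1.6  6.4] gap 0.00627115705534423
tool axes in box [[-1.0, -0.002, -0.005], [-0.002, 1.0, -0.002], [0.005, -0.001, -1.0]]
```

sw1 is on the stop: about 8.5 N at box x 2.1, matching the expected 1 ± 2. Next: back off, lift, and go over to the rail side of sw3.

```bash
python3 -m inch '[[0,[0.6,0,0],[0,0,0]],[0,[0.6,0,0],[0,0,0]],[0,[0,0,-2.5],[0,0,0]],[0,[0,0,-2.5],[0,0,0]],[0,[-1.5,-3,0],[0,0,0]],[0,[-1.5,-3,0],[0,0,0]],[0,[-1.5,-3,0],[0,0,0]],[0,[0,0,0],[0,0,0]],[0,[0,0,0],[0,0,0]],[0,[0,0,0],[0,0,0]]]'
python3 -c "from h import *;inbox()"
```

```text
time: 8.45
position: [545.6, 148.2, 137.7]
tool_rot: [0.093, 0.996, 0.0, 0.0]
contact_force: [0.1, 0.5, -0.2]
finger_gap: 0.004
t 8.45 box xyz [ 37.3 -68.9 137.7] F [ 0.1  0.5 -0.2] gap 0.004488975265448542
tool axes in box [[-1.0, -0.003, -0.0], [-0.003, 1.0, 0.001], [0.0, 0.001, -1.0]]
```

```bash
python3 -m inch '[[0,[0,-0.1,2],[0,0,0]],[0,[0,0,2],[0,0,0]],[0,[0,0,1],[0,0,0]],[0,[0,0,0],[0,0,0]],[0,[0.5,0,0],[0,0,0]],[0,[0.6,0,0],[0,0,0]],[0,[0.6,0,0],[0,0,0]],[0,[0.6,0,0],[0,0,0]],[0,[0.6,0,0],[0,0,0]],[0,[0.4,0,0],[0,0,0]]]'
python3 -c "from h import *;inbox()"
python3 -m inch '[[0,[0.1,0,0],[0,0,0]],[0,[0.1,0,0],[0,0,0]],[0,[0.1,0,0],[0,0,0]],[0,[0.1,0,0],[0,0,0]],[0,[0.1,0,0],[0,0,0]],[0,[0,0,0],[0,0,0]],[0,[0,0,0],[0,0,0]],[0,[0,0,0],[0,0,0]],[0,[0,0,0],[0,0,0]],[0,[0,0,0],[0,0,0]]]'
python3 -c "from h import *;inbox()"
```

```text
time: 9.7
position: [513.0, 152.1, 87.8]
tool_rot: [0.094, 0.996, 0.0, 0.0]
contact_force: [0.9, 0.1, 0.6]
finger_gap: 0.0
t 9.7 box xyz [  4.5 -71.3  87.8] F [0.9 0.1 0.6] gap 1.346940402209455e-05
tool axes in box [[-1.0, -0.001, 0.0], [-0.001, 1.0, 0.0], [-0.0, 0.0, -1.0]]
time: 10.95
position: [508.2, 152.7, 87.6]
tool_rot: [0.094, 0.996, -0.0, -0.0]
contact_force: [-0.0, 0.7, 0.3]
finger_gap: 0.01
t 10.95 box xyz [ -0.3 -71.5  87.6] F [-0.   0.7  0.3] gap 0.00989687486778758
tool axes in box [[-1.0, -0.001, -0.0], [-0.001, 1.0, -0.0], [0.0, -0.0, -1.0]]
```

```bash
python3 -m inch '[[0,[0.1,0,0],[0,0,0]],[0,[0.1,0,0],[0,0,0]],[0,[0.1,0,0],[0,0,0]],[0,[0,0,0],[0,0,0]],[0,[0,0,0],[0,0,0]],[0,[0,0,0],[0,0,0]],[0,[0,0,0],[0,0,0]],[0,[0,0,0],[0,0,0]],[0,[0,0,0],[0,0,0]],[0,[0,0,0],[0,0,0]]]'
python3 -c "from h import *;inbox()"
```

```text
time: 12.2
position: [507.7, 152.8, 88.0]
tool_rot: [0.094, 0.996, 0.0, 0.002]
contact_force: [7.5, -1.4, -5.5]
finger_gap: 0.006
t 12.2 box xyz [ -0.8 -71.5  88. ] F [ 7.5 -1.4 -5.5] gap 0.005532361408670352
tool axes in box [[-1.0, 0.0, 0.004], [0.0, 1.0, 0.001], [-0.004, 0.001, -1.0]]
```

sw3 is on its stop too: about 7.6 N at box x −0.8, expected −1. Now back off, lift and retreat for a check picture.

```bash
python3 -m inch '[[0,[-0.6,0,0],[0,0,0]],[0,[-0.4,0,0],[0,0,0]],[0,[0,0,-5],[0,0,0]],[0,[0,0,-5],[0,0,0]],[0,[0,0,-5],[0,0,0]],[0,[4,3,0],[0,0,0]],[0,[4,4,0],[0,0,0]],[0,[4,4,0],[0,0,0]],[0,[0,5,0],[0,0,0]],[0,[0,5,0],[0,0,0]]]'
python3 - <<'E'
from h import *
inbox()
im=eyes.capture('wrist'); im2=eyes.capture('side'); k=eyes.get_calibration('wrist'); p=np.load('p.npy')
u=proj(box(p,[(0,0,70)]),k)[0];print(u)
b=cv2.resize(im2[130:220,190:285],None,fx=3,fy=3,interpolation=2)
c=np.zeros((600,800,3),np.uint8); c[:420,:515]=im[:,45:]; c[:270,515:]=b
c[330:,515:]=0; t=eyes.capture('top'); a=cv2.resize(t[165:260,85:220],None,fx=2,fy=2,interpolation=2); c[300:490,515:785]=a
cv2.imwrite('pics/c4.png',c[:,:,::-1])
E
```

```text
time: 13.45
position: [435.9, 381.7, 237.8]
tool_rot: [0.093, 0.996, -0.0, -0.0]
contact_force: [1.2, 1.1, 0.8]
finger_gap: 0.003
t 13.45 box xyz [-114.3  139.7  237.8] F [1.2 1.1 0.8] gap 0.0028766569081661248
tool axes in box [[-1.0, -0.002, -0.001], [-0.002, 1.0, -0.001], [0.001, -0.001, -1.0]]
[119.37247357 317.32373378]
```

View pics/c4.png

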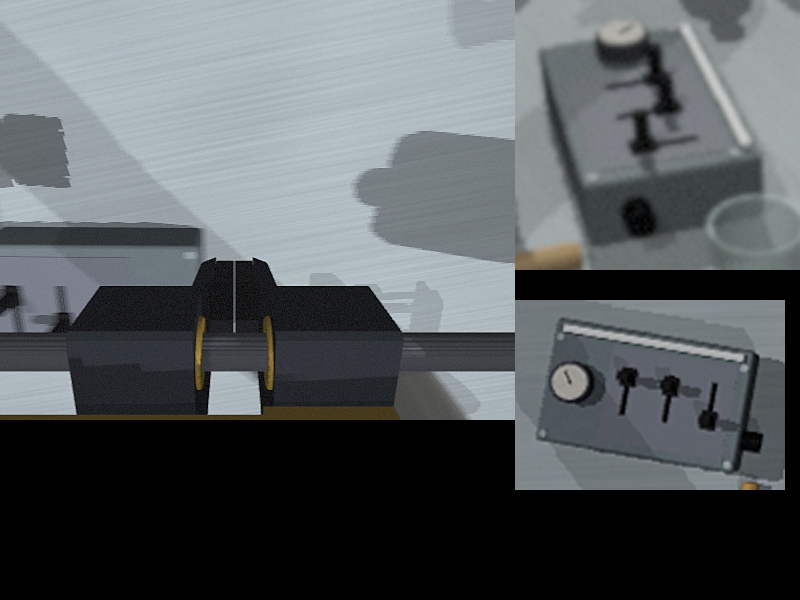

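The top crop shows sw1 (about (627,376)) and sw2 (about (670,386)) at the rail end, and sw3 (about (708,420)) at the far end. The arm is clear. One row set to settle, then hand in.

```bash
python3 -m inch '[[0,[0,0,0],[0,0,0]],[0,[0,0,0],[0,0,0]],[0,[0,0,0],[0,0,0]],[0,[0,0,0],[0,0,0]],[0,[0,0,0],[0,0,0]],[0,[0,0,0],[0,0,0]],[0,[0,0,0],[0,0,0]],[0,[0,0,0],[0,0,0]],[0,[0,0,0],[0,0,0]],[0,[0,0,0],[0,0,0]]]'
python3 -c "from bench import order;print(order.sign_off())"
```

```text
time: 14.85
position: [436.7, 380.2, 237.7]
tool_rot: [0.094, 0.996, -0.0, 0.0]
contact_force: [-0.8, -0.9, -0.0]
finger_gap: 0.004
the job is handed in; nothing more can be done
None
```

The dial box is set as asked: the first and second switches are on and the third is off. I handed the job in at about 15 s of robot time.

- **Moves:** With the fingers closed I pushed the first switch to the rail end, then the third to the off end. Each went until the wrist force rose to about 8–11 N at the end stop, within about 1 mm of where I expected it. I left the second switch alone because it was already on.
- **Last checks:** The final top and side pictures show the first and second switches at the rail end and the third at the other end. The robot is well clear, and the wrist force is near zero.
- **Doubts:**
  - The cameras disagreed by about 2–4 mm on where the box stands. The end-stop contacts settled this along the switches' travel.
  - The second switch measured about 26–28.5 mm of its 30 mm travel. I took that as on, but did not push it against its stop.
  - The last wrist-camera view was mostly blocked by the gripper and added nothing.

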